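# Seat the starwheel on its shaft and sprung drive pin

## Robot

A 7-joint arm with a two-finger parallel gripper is mounted at the origin on a cart in front of the work surface, level with it; the furniture and walls round the work are solid. World frame = base frame: x ahead of the robot, y to its left, z up, the work surface at z = 0. Lengths are in m, angles in rad, forces in N, time in s.
With the tool pointing down it reaches from about 0.35 to 0.9 m from the base axis. Payload 8.1 kg.
Tool frame: the origin (TCP) lies at the centre of the arm's flange, where the gripper is bolted on; the fingertips stand 178 mm ahead of it and the grasp point (between the pads) lies 159 mm ahead of it; x points along the fingers, z is the direction in which the jaws open and shut, and the axes are right-handed (so a half turn about x gives the same grasp; the last joint's range is limited). The gripper opens to 92 mm and grips with 3 to 60 N. Pads are 19 mm wide; open, the fingers measure 130 mm over their backs; the gripper's body (75 mm by 190 mm) begins 47 mm behind the grasp point.
Start: joints at [1.228, 0.434, 0.025, 1.573, -0.012, 1.134, -0.075], TCP at [0.148, -0.607, 0.405] pointing down, gripper open.
Joint ranges: [-2.62, 2.62], [-0.44, 2.09], [-1.27, 1.32], [0.08, 2.57], [-1.32, 4.46], [0.12, 2], [-2.74, 2.74]. Speed limits (rad/s): [2.22, 2.22, 3.01, 3.01, 3.14, 3.14, 3.14].

## Interface

Orientations are given as a rotation vector (axis times angle).
In Python, from cell import arm, get_image, search_frame, pinpoint gives the robot as it stands.
- The arm moves only by the tool arm_command, never from a script. Its argument "motion" is a list of rows, each a list of 7 numbers: the finger opening in mm, from 0 to 91.8, then the shift along the tool's x, y, z in mm, then the turn, a rotation vector about the tool's x, y, z in degrees. In form: [[fingers, x, y, z, ax, ay, az], ...]. A call has 1 to 5 rows; each row shifts and turns the commanded pose from where the row before left it, along the tool's axes as they then stand; what a row does not reach is not made up. A row lasts 1/8 s, in which the tool goes at most 62.5 mm and 10.7 degrees, less where a joint would pass 70% of its speed; a pose out of reach is approached as far as the arm can. A call with a gripper value outside its range is refused whole. The fingers move at their own pace and stop on an object; "newtons" is the grip in N (left out, the last holds). Time passes only in rows, so rows that do not move let the fingers close. It gives the time, the measured TCP pose, the force and the opening at its end, in the units of the state.
- arm.observe(): the state, without advancing time (a new reading comes with each control period).
- get_image(name): name is "scene" or "top"; returns a dict with "frame" (420x560x3 uint8, red, green, blue), "range_z" (420x560 float32, m along the optical axis (not along the pixel's ray), 0 where there is no reading), "K" (3x3 intrinsics, pixels), "origin" and "rotation" of the camera in the world. Camera axes: x right, y down, z forward; pixel columns grow to the right and rows downward; lengths in m; the calibration is good to about 2 mm. A picture is of the moment at which its call begins.
- arm.sign_off(): hands the job in, once; it reports no verdict.
Trained networks look in the newest picture that a camera, given by its name, has taken for a name from the list of things; names that differ only in an ending like _2 or _b are one class to them, and where a whole thing is asked for, a point or a joint stands for the part that bears it (a point fixed in the world has none). Each returns a list of dicts, best first, with "p" (0 to 1); they miss things now and then, are a little off and sometimes report something else, mostly with a low value. They report only what shows in the picture. A call takes as long as a camera call. They do not tell look-alikes from the thing itself.
- search_frame(camera, target): "point" ([x, y, z] in m, in world coordinates, good to about 4 mm: the middle of the surface that is visible of it).
- pinpoint(camera, target): "point" ([x, y, z] in m, in world coordinates, good to about 4 mm: a listed point, or the origin of a listed thing).
The state is a dict: "clock": time; "joints": joint angles; "dq": joint speeds; "joint_efforts": joint torques, N m; "position": TCP position; "ee_rot": TCP orientation; "force": force on the tool from outside, world axes, zero at the start; "ft_torque": the same for the moment, N m; "width": opening from 0.0 (shut) to 1.0 (fully open).
Only numpy, scipy, OpenCV 4.12 (cv2) and the standard library are available. Lean on these libraries where they do the work, as an engineer would, in place of code of your own. Each camera call takes 0.05 s, during which the arm holds its last target. There are 200 camera calls.

## Task

Fit the blue starwheel onto the grey station: lower it over the central shaft, then turn it under light pressure until the station's sprung brass pin snaps up into the hole beside the orange marks, and let it down fully home, flat on the station. Do not force it down while it stands on the pin, let go when it is home, and leave the beaker, marker, spanner, screwdriver and tape roll where they are.

Things in the scene. Friction and masses are not known exactly. Their poses are not given: they have to be found in the camera images.
- hub (a point): Loose starwheel's grip point: on its axis, 30 mm above its underside, mid-hub. Blue plate 8 mm thick, 100 x 100 mm with round corner lobes (130 x 130 mm over all), lying flat, hub up, about 0.3 kg. The aluminium hub is 40 x 40 mm, 8 to 48 mm above the underside, faces square to this x and y: grasp across two opposite faces. A 22.5 mm bore runs through hub and plate on the axis. z up.
- pin_hole (a point): On the starwheel: centre of its pin hole at the underside, 11 mm in diameter, through the plate, between orange marks; 38 mm from the axis, towards -x of hub. It is the plate's only other hole.
- station: Fixed station, origin at table level on its shaft axis; z up, -x is the front, with a yellow mark on the base. Grey base disc 170 mm in diameter, 12 mm thick; then a pedestal and an aluminium driver ring 104 mm in diameter (it does not turn in use). Pushes above 40 N on the station are too hard.
- seat (a point): On the station: the driver ring's flat black rubber face, on the shaft axis, 32 mm above the table; the starwheel's underside rests here. A brass pin, 8 mm in diameter slightly chamfered tip, stands 10 mm proud of the seat, 38 mm from the axis. Its angle differs each time and is not measured: anywhere within 0.75 rad (43 degrees) either side of the station's front (-x). Axes as the station's.
- shaft_tip (a point): Top of the station's shaft, 84 mm above the table, 20 mm in diameter, last 12 mm tapering to 10 mm. The pin near it is sprung: 2.8 N starts it down, about 7 N sinks it 6 mm to its stop, still 4 mm proud, so the starwheel comes home only with the pin in its hole. With the hole over the pressed pin (within about 2 degrees) it snaps up, the upward push vanishes, and turning on meets its side.
- beaker: bystander: small white beaker, 58 mm wide, 61 mm tall, origin at the centre of its underside
- marker: bystander: white marker pen with a black cap, 133 mm long, 16 mm thick, lying on the table
- spanner: bystander: steel open-ended spanner, 188 x 33 x 6 mm, lying on the table
- screwdriver: bystander: red-handled screwdriver, 194 mm long, lying on the table
- tape_roll: bystander: roll of tan packing tape, 103 mm wide, 48 mm tall, lying flat
Mind the look-alikes: they are no part of the job. Of the things shaped like the part that bears hub, the blue one is meant.

How it is judged:
On the way, in this order (a step that is already met when the one before it is completed fails the run):
1. the starwheel is threaded upright onto the shaft, not yet home (horizontal distance between hub and station below 0.005 m and z of hub in the frame of station between 0.065 and 0.1 m and angle between hub's own z axis and vertical below 0.1 rad), for 0.1 s.
2. the starwheel is down flat on the seat with the pin in its hole (horizontal distance between hub and station below 0.003 m and z of hub in the frame of station below 0.064 m and angle between hub's own z axis and vertical below 0.03 rad), for 0.2 s.
At the end, for the whole second after the job is handed in: The starwheel sits on the shaft (axes within 3 mm), upright within 0.03 rad, its underside within 2 mm of the seat, which is only possible with the pin in its hole; it is released (all of step 2 and z of hub in the frame of station above 0.06 m); the robot touches nothing.
It fails at once if the station is pushed with more than 40 N (contact force between station and anything else above 40 N).
It fails at once if a bystander is moved by more than 30 mm (distance of any of beaker, marker, spanner, screwdriver, tape_roll from where it was at the start of the episode above 0.03 m).
It fails at once if the beaker is tipped over (angle between beaker's own z axis and vertical above 0.6 rad).
It also fails if it takes over 72 s, if anything falls off the work surface, if the arm or the gripper's body presses on something with over 40 N, if the wrist force passes 120 N, or if a joint passes its speed limit or range.

## Working session

There is one attempt and no reset: what is moved stays moved. The work goes in short steps, Python scripts to look and compute and a tool call to move; the robot and the scene stay as the last step left them, time stands still between calls to the robot, and variables do not carry over. Pictures are saved under pics/ and viewed, about 8 in all and at most 12, crops included, and the job is handed in when it is done.

Besides the shell and the picture viewer there is one more tool, called after "Request:" as name([rows], argument=value, ...), one row to a line, values as JSON. arm_command: Moves the arm, as the interface text tells. Its arguments: {"type":"object","properties":{"motion":{"type":"array"},"newtons":{"type":"number"}},"required":["motion"]}

```bash
mkdir -p pics; ls; python3 - <<'E'
from cell import arm,get_image,search_frame,pinpoint
import cv2,numpy as np
s=arm.observe(); print({k:np.round(v,3).tolist() for k,v in s.items()})
for c in("top","scene"):
    d=get_image(c); cv2.imwrite(f"pics/{c}0.png",d["frame"][:,:,::-1]); print(c,np.round(d["K"],1).tolist(),np.round(d["origin"],3),np.round(d["rotation"],3).tolist())
    for t in("hub","pin_hole","station","seat","shaft_tip","beaker","tape_roll","marker","spanner","screwdriver"):
        print(t,[(np.round(r["point"],3).tolist(),round(r["p"],2)) for r in pinpoint(c,t)][:4])
E
```

```text
pics
{'clock': 0.0, 'joints': [1.228, 0.435, 0.025, 1.574, -0.012, 1.134, -0.075], 'dq': [0.001, -0.001, -0.0, 0.0, -0.0, 0.001, 0.001], 'joint_efforts': [0.0, -66.785, 0.985, -31.446, -0.061, 0.043, 0.0], 'position': [0.148, -0.607, 0.404], 'ee_rot': [1.032, 1.314, -1.03], 'force': [-0.503, -0.802, 0.31], 'ft_torque': [0.056, -0.027, 0.019], 'width': 0.998}
top [[497.8, 0.0, 280.3], [0.0, 497.8, 207.1], [0.0, 0.0, 1.0]] [ 0.371 -0.067  1.583] [-2.148, 2.196, -0.122]
hub [([0.338, -0.069, 0.032], 0.65), ([0.51, -0.184, 0.026], 0.58)]
pin_hole [([0.472, -0.182, -0.001], 0.81), ([0.302, -0.082, -0.006], 0.63)]
station [([0.508, 0.155, -0.001], 0.97)]
seat [([0.509, 0.15, 0.03], 0.7), ([0.695, 0.254, 0.0], 0.55)]
shaft_tip [([0.507, 0.154, 0.084], 0.7), ([0.699, -0.207, -0.0], 0.7)]
beaker [([0.701, -0.21, -0.002], 0.6)]
tape_roll [([0.6, -0.399, 0.002], 0.62)]
marker [([0.696, 0.254, 0.001], 0.64)]
spanner [([0.686, 0.001, 0.006], 0.74)]
screwdriver [([0.429, -0.42, 0.0], 0.86)]
scene [[382.4, 0.0, 281.2], [0.0, 382.4, 216.6], [0.0, 0.0, 1.0]] [0.176 0.623 0.791] [-0.662, 2.607, -1.187]
hub [([0.338, -0.065, 0.03], 0.97), ([0.508, -0.185, 0.029], 0.84)]
pin_hole [([0.304, -0.082, -0.001], 0.61), ([0.472, -0.182, 0.001], 0.58)]
station [([0.505, 0.155, -0.003], 0.83)]
seat [([0.504, 0.152, 0.028], 0.81)]
shaft_tip [([0.505, 0.154, 0.086], 0.55)]
beaker [([0.702, -0.209, 0.004], 0.73)]
tape_roll [([0.603, -0.401, 0.001], 0.7)]
marker [([0.693, 0.255, 0.0], 0.66)]
spanner [([0.688, -0.004, 0.002], 0.5)]
screwdriver [([0.43, -0.418, -0.0], 0.81)]
```

View pics/top0.png

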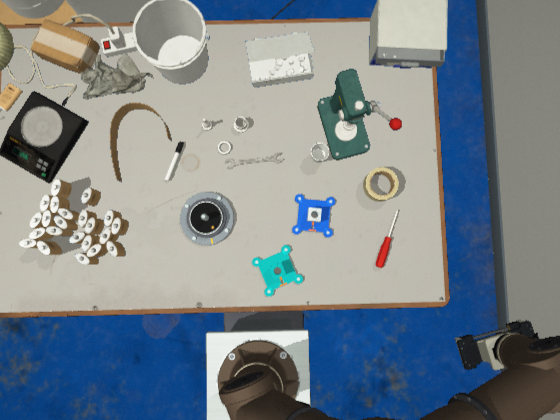

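View pics/scene0.png

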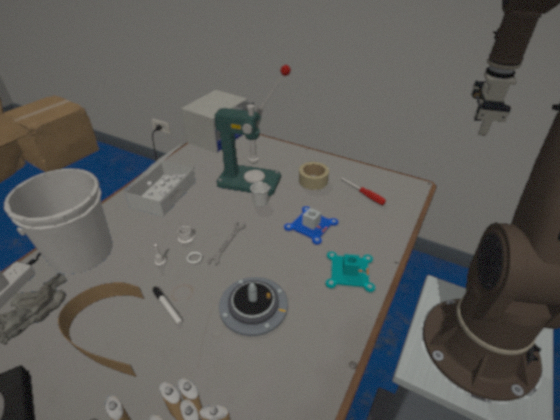

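The top picture shows two candidates: the blue starwheel with the aluminium hub at (314,214), and a teal look-alike at (278,270). The station is at (207,218), with its yellow mark at about (212,240). By the description I choose the blue one, and I'll check it and the pin in one close crop.

```bash
cat > h.py <<'E'
import numpy as np,cv2
from scipy.spatial.transform import Rotation as R
from cell import arm,get_image,search_frame,pinpoint
def rot(d):
    r=np.array(d["rotation"]); return r if r.shape==(3,3) else R.from_rotvec(r).as_matrix()
def world(d,u,v,z):  # pixel -> world on plane z
    ray=rot(d)@np.linalg.inv(d["K"])@np.array([u,v,1.]); o=np.array(d["origin"]); return o+ray*(z-o[2])/ray[2]
def proj(d,p):
    c=d["K"]@(rot(d).T@(np.array(p)-d["origin"])); return c[:2]/c[2]
E
python3 - <<'E'
from h import *
d=get_image("top"); f=np.ascontiguousarray(d["frame"][:,:,::-1])
a=cv2.resize(f[184:248,282:346],(400,400),interpolation=cv2.INTER_CUBIC)
b=cv2.resize(f[186:250,175:239],(400,400),interpolation=cv2.INTER_CUBIC)
cv2.imwrite("pics/crop.png",np.hstack([a,b]))
print(proj(d,[.51,-.184,.048]),proj(d,[.507,.154,.084]),proj(d,[.507,.154,.032]))
hsv=cv2.cvtColor(f,cv2.COLOR_BGR2HSV)
m=((hsv[...,0]>105)&(hsv[...,0]<122)&(hsv[...,1]>150)).astype(np.uint8)
m[:180]=0;m[250:]=0;m[:,:280]=0;m[:,350:]=0
c=max(cv2.findContours(m,0,1)[0],key=cv2.contourArea)
w=np.array([world(d,*p[0],.008)[:2] for p in c])
r=cv2.minAreaRect((w*1000).astype(np.float32)); print(r)
# hub top by depth
z=d["range_z"]; vv,uu=np.mgrid[190:240,290:340]; zz=z[190:240,290:340]
P=(rot(d)@np.linalg.inv(d["K"])@np.stack([uu.ravel(),vv.ravel(),np.ones(uu.size)]))*zz.ravel()+np.array(d["origin"])[:,None]
h=P[:,(P[2]>.038)&(P[2]<.06)]; print(h.shape,h.mean(1),cv2.minAreaRect((h[:2].T*1000).astype(np.float32)))
vv,uu=np.mgrid[180:255,170:245]; zz=z[180:255,170:245]
P=(rot(d)@np.linalg.inv(d["K"])@np.stack([uu.ravel(),vv.ravel(),np.ones(uu.size)]))*zz.ravel()+np.array(d["origin"])[:,None]
for lo,hi in((.006,.018),(.025,.037),(.07,.09)):
    h=P[:,(P[2]>lo)&(P[2]<hi)]; print(lo,h.shape,h.mean(1),cv2.minEnclosingCircle((h[:2].T*1000).astype(np.float32)))
for u in(hsv[186:250,175:239],):
    y=(u[...,0]>15)&(u[...,0]<35)&(u[...,1]>110); q=np.argwhere(y)
    for v_,u_ in q: print(u_+175,v_+186,f[v_+186,u_+175][::-1],np.round(world(d,u_+175,v_+186,.037)[:2],3))
E
```

```text
[313.44665402 213.14536125] [202.48627216 215.45598891] [204.95526501 216.90583778]
((507.6004333496094, -186.39146423339844), (127.54458618164062, 125.38404083251953), 83.53807067871094)
(3, 131) [ 0.50577448 -0.18693665  0.04771651] ((506.24456787109375, -186.9059600830078), (40.29344177246094, 40.88550567626953), 84.4642562866211)
0.006 (3, 1040) [0.5026747  0.14909751 0.0113587 ] ((511.39227294921875, 153.3316650390625), 161.711181640625)
0.025 (3, 937) [0.50383649 0.15156845 0.03102059] ((512.0802001953125, 149.77713012695312), 68.92516326904297)
0.07 (3, 31) [0.50391963 0.15137797 0.07946982] ((503.35076904296875, 152.26560974121094), 10.033868789672852)
212 225 [86 71 42] [0.481 0.132]
211 226 [98 77 46] [0.478 0.135]
212 226 [190 144  59] [0.478 0.132]
213 226 [164 128  68] [0.478 0.129]
211 227 [133 105  57] [0.475 0.135]
212 227 [231 182  66] [0.475 0.132]
213 227 [197 148  53] [0.475 0.129]
211 228 [102  81  49] [0.472 0.135]
212 228 [187 143  64] [0.472 0.132]
213 228 [138 106  56] [0.471 0.129]
211 239 [246 217  45] [0.437 0.135]
212 239 [216 191 107] [0.437 0.132]
211 240 [236 206  73] [0.434 0.135]
212 240 [227 196  96] [0.434 0.132]
211 241 [230 202  85] [0.431 0.135]
212 241 [243 212  71] [0.431 0.132]
211 242 [221 195 119] [0.428 0.135]
212 242 [249 221  53] [0.428 0.132]
212 243 [233 198 104] [0.425 0.132]
```

View pics/crop.png

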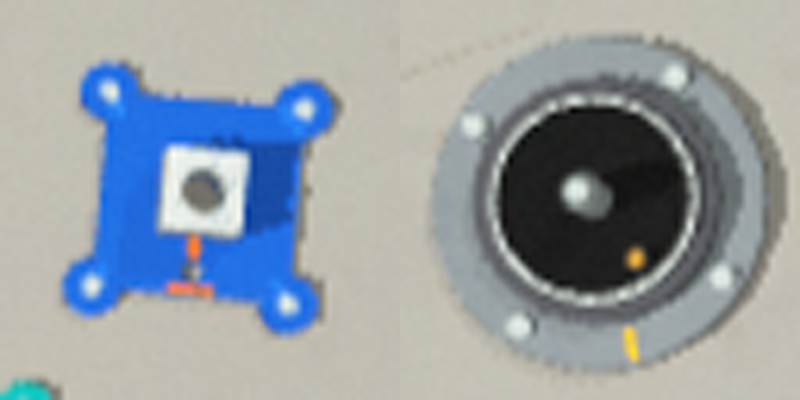

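The crop confirms the blue starwheel: hub centre at (204,190), with the pin hole between the orange marks at (194,268). On the station, the brass pin is at (636,258), the ring centre at about (595,197) and the yellow mark at (631,344). Next I'll refine the angles and write a helper that turns target poses into tool-frame moves.

```bash
cat >> h.py <<'E'
def goal(yawdeg,xyz):
    """tool pointing down; jaw axis z at yawdeg in world; grasp point at xyz. Prints shift in tool axes (mm) and turn (deg)"""
    s=arm.observe(); p=np.array(s["position"]); r=np.array(s["ee_rot"]); M=r if r.shape==(3,3) else R.from_rotvec(r).as_matrix()
    x=np.array([0,0,-1.]); a=np.radians(yawdeg); z=np.array([np.cos(a),np.sin(a),0]); T=np.stack([x,np.cross(z,x),z],1)
    t=np.array(xyz)+[0,0,.159]
    print("clock",round(s["clock"],2),"pos",np.round(p,4),"jawyaw",round(np.degrees(np.arctan2(M[1,2],M[0,2])),1),"tilt",np.round(M[:,0],3),"F",np.round(s["force"],1),"T",np.round(s["ft_torque"],2),"w",round(s["width"]*91.8,1),"j",np.round(s["joints"],2))
    print("shift mm (tool)",np.round(M.T@(t-p)*1000,1),"turn deg",np.round(np.degrees(R.from_matrix(M.T@T).as_rotvec()),1)); print("tool axes y",np.round(M[:,1],3),"z",np.round(M[:,2],3))
E
python3 - <<'E'
from h import *
d=get_image("top")
f=d["frame"].astype(float)
def wc(v0,v1,u0,u1,fn):
    s=f[v0:v1,u0:u1]; w=np.clip(fn(s),0,None); vv,uu=np.mgrid[v0:v1,u0:u1]; return (uu*w).sum()/w.sum(),(vv*w).sum()/w.sum()
pin=wc(223,231,208,217,lambda s:s[...,0]-s[...,2]-20)
yel=wc(236,246,207,217,lambda s:s[...,0]-s[...,2]-60)
# base disc and seat circle fits by depth rims
for z,name in((.032,"seat"),):
    g=(d["frame"].max(2)<45).astype(np.uint8); m=np.zeros_like(g); m[190:245,185:230]=g[190:245,185:230]
    c=np.vstack(cv2.findContours(m,0,1)[0]); c=cv2.convexHull(c)
    e=cv2.minEnclosingCircle(c); print(name,e,world(d,*e[0],.032))
C=world(d,*e[0],.032)
for n,q,z in(("pin",pin,.042),("yel",yel,.012)):
    w=world(d,*q,z); v=w-C; print(n,q,w,"yaw",np.degrees(np.arctan2(-v[1],-v[0])),np.hypot(*v[:2]))
org=wc(218,236,303,325,lambda s:(s[...,0]-s[...,2]-70)); w=world(d,*org,.008); v=w-np.array([.5065,-.1868,0]); print("orange",w,np.degrees(np.arctan2(-v[1],-v[0])))
for yaw in(-5.5,84.5): goal(yaw,[.508,-.186,.15])
E
```

```text
seat ((205.1666717529297, 217.1666717529297), 14.834372520446777) [0.50616842 0.15334618 0.032     ]
pin (np.float64(212.1987012987013), np.float64(226.9077922077922)) [0.47456128 0.13038155 0.042     ] yaw 36.000817982318566 0.03906898642702007
yel (np.float64(211.51482799525505), np.float64(240.58837485172006)) [0.43350195 0.13672775 0.012     ] yaw 12.88170478522042 0.0745425279671821
orange [ 0.47169603 -0.18184869  0.008     ] -8.096730800764673
clock 1.2 pos [ 0.1484 -0.6071  0.4047] jawyaw -76.3 tilt [-0. -0. -1.] F [ 0.8 -0.2  0.3] T [ 0.01  0.01 -0.03] w 91.7 j [ 1.23  0.43  0.02  1.57 -0.01  1.13 -0.08]
shift mm (tool) [  95.7  449.3 -323.7] turn deg [-70.8   0.    0. ]
tool axes y [ 0.971  0.237 -0.   ] z [ 0.237 -0.971  0.   ]
clock 1.2 pos [ 0.1484 -0.6071  0.4047] jawyaw -76.3 tilt [-0. -0. -1.] F [ 0.8 -0.2  0.3] T [ 0.01  0.01 -0.03] w 91.7 j [ 1.23  0.43  0.02  1.57 -0.01  1.13 -0.08]
shift mm (tool) [  95.7  449.3 -323.7] turn deg [-160.8   -0.     0. ]
tool axes y [ 0.971  0.237 -0.   ] z [ 0.237 -0.971  0.   ]
```

Request:
arm_command([
  [91.8, 0, 48, -34, 0, 0, 0],
  [91.8, 0, 48, -34, 0, 0, 0],
  [91.8, 0, 48, -34, 0, 0, 0],
  [91.8, 0, 48, -34, 0, 0, 0],
  [91.8, 0, 48, -34, 0, 0, 0],
])

```text
clock: 1.82
position: [0.3422, -0.3835, 0.405]
ee_rot: [1.031, 1.312, -1.031]
force: [0.2, -0.9, 0.2]
width: 0.996
```

Request:
arm_command([
  [91.8, 0, 48, -34, 0, 0, 0],
  [91.8, 0, 48, -34, 0, 0, 0],
  [91.8, 0, 48, -34, 0, 0, 0],
  [91.8, 0, 48, -34, 0, 0, 0],
  [91.8, 0, 0, 0, -10, 0, 0],
])

```text
clock: 2.45
position: [0.4984, -0.2021, 0.4049]
ee_rot: [0.893, 1.38, -0.889]
force: [-0.7, -0.2, 0.1]
width: 0.997
```

Request:
arm_command([
  [91.8, 0, 0, 0, -10, 0, 0],
  [91.8, 0, 0, 0, -10, 0, 0],
  [91.8, 0, 0, 0, -10, 0, 0],
  [91.8, 0, 0, 0, -10, 0, 0],
  [91.8, 0, 0, 0, -10, 0, 0],
])

```text
clock: 3.08
position: [0.4954, -0.2074, 0.4048]
ee_rot: [0.218, 1.56, -0.219]
force: [-0.2, -1.0, -0.3]
width: 1.002
```

Request:
arm_command([
  [91.8, 0, 0, 0, -10, 0, 0],
  [91.8, 0, 0, 0, 0, 0, 0],
  [91.8, 0, 0, 0, 0, 0, 0],
])

```text
clock: 3.45
position: [0.4954, -0.2074, 0.4047]
ee_rot: [0.089, 1.569, -0.089]
force: [-0.2, -0.2, 0.5]
width: 1.002
```

```bash
python3 - <<'E'
from h import *
goal(-6,[.508,-.1855,.10])
for c in("top","scene"):
    get_image(c); print(c,[(np.round(r["point"],3),round(r["p"],2)) for r in pinpoint(c,"hub")])
E
```

```text
clock 3.45 pos [ 0.4954 -0.2074  0.4047] jawyaw -6.5 tilt [-0. -0. -1.] F [-0.2 -0.2  0.5] T [-0.03 -0.13 -0.03] w 92.0 j [ 0.64  0.33 -0.44  1.76  0.16  1.08  0.03]
shift mm (tool) [145.7  23.2  10.1] turn deg [-0.5  0.   0. ]
tool axes y [ 0.113  0.994 -0.   ] z [ 0.994 -0.113  0.   ]
top [(array([ 0.336, -0.067,  0.028]), 0.78), (array([ 0.509, -0.187,  0.03 ]), 0.77)]
scene [(array([ 0.507, -0.186,  0.028]), 0.84), (array([ 0.337, -0.066,  0.032]), 0.71), (array([0.502, 0.154, 0.082]), 0.43)]
```

Request:
arm_command([
  [91.8, 30, 23, 10, 0, 0, 0],
  [91.8, 50, 0, 0, 0, 0, 0],
  [91.8, 50, 0, 0, 0, 0, 0],
  [91.8, 10, 0, 0, 0, 0, 0],
  [91.8, 0, 0, 0, 0, 0, 0],
])

```text
clock: 4.28
position: [0.5082, -0.1855, 0.2652]
ee_rot: [0.086, 1.569, -0.086]
force: [0.0, -0.1, 0.9]
width: 0.999
```

```bash
python3 - <<'E'
from h import *
goal(-6,[.508,-.186,.034])
d=get_image("scene"); f=d["frame"][:,:,::-1]; u,v=proj(d,[.508,-.186,.05]).astype(int)
cv2.imwrite("pics/g1.png",cv2.resize(f[v-50:v+40,u-60:u+60],(720,540),interpolation=cv2.INTER_CUBIC)); print(u-60,v-50)
E
```

```text
clock 4.28 pos [ 0.5082 -0.1855  0.2652] jawyaw -6.3 tilt [-0.  0. -1.] F [ 0.  -0.1  0.9] T [ 0.01 -0.1   0.02] w 91.7 j [ 0.55  0.5  -0.4   1.91  0.27  0.79 -0.11]
shift mm (tool) [72.2 -0.5 -0.2] turn deg [-0.3 -0.  -0. ]
tool axes y [0.109 0.994 0.   ] z [ 0.994 -0.109 -0.   ]
251 162
```

View pics/g1.png

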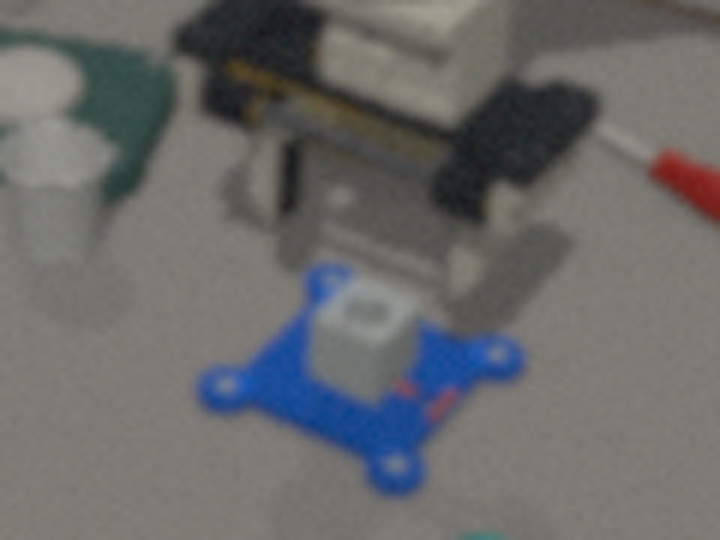

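In this crop the open gripper stands above the blue hub at (365,340), with its fingers at about (270,190) and (500,210), so they will land either side of the hub. I'll descend and grip.

Request:
arm_command([
  [91.8, 30, 0, 0, 0, 0, 0],
  [91.8, 30, 0, 0, 0, 0, 0],
  [91.8, 11, 0, 0, 0, 0, 0],
  [91.8, 0, 0, 0, 0, 0, 0],
])

```text
clock: 4.82
position: [0.5083, -0.1857, 0.1946]
ee_rot: [0.086, 1.568, -0.086]
force: [0.6, -0.2, -0.3]
width: 1.005
```

Request:
arm_command([
  [20, 0, 0, 0, 0, 0, 0],
  [20, 0, 0, 0, 0, 0, 0],
  [20, 0, 0, 0, 0, 0, 0],
  [20, 0, 0, 0, 0, 0, 0],
  [20, 0, 0, 0, 0, 0, 0],
], newtons=30)

```text
clock: 5.45
position: [0.5079, -0.1855, 0.1938]
ee_rot: [0.086, 1.569, -0.086]
force: [-0.9, 0.2, -0.0]
width: 0.503
```

Request:
arm_command([
  [20, 0, 0, 0, 0, 0, 0],
  [20, 0, 0, 0, 0, 0, 0],
  [20, -10, 0, 0, 0, 0, 0],
  [20, -20, 0, 0, 0, 0, 0],
  [20, 0, 0, 0, 0, 0, 0],
])

```text
clock: 6.08
position: [0.5084, -0.1856, 0.2251]
ee_rot: [0.085, 1.567, -0.086]
force: [-0.2, 1.5, -3.9]
width: 0.435
```

```bash
python3 - <<'E'
from h import *
goal(30,[.505,.154,.16])
for c in("top","scene"):
    get_image(c); print(c,[(np.round(r["point"],3),round(r["p"],2)) for t in("hub","pin_hole","shaft_tip") for r in pinpoint(c,t)])
E
```

```text
clock 6.08 pos [ 0.5084 -0.1856  0.2251] jawyaw -6.3 tilt [ 0.002 -0.001 -1.   ] F [-0.2  1.5 -3.9] T [-0.05 -0.12 -0.02] w 39.9 j [ 0.53  0.55 -0.38  1.94  0.31  0.7  -0.15]
shift mm (tool) [-94.2 337.2 -40.2] turn deg [-36.3   0.1   0.1]
tool axes y [ 0.109  0.994 -0.   ] z [ 0.994 -0.109  0.003]
top [(array([ 0.513, -0.188,  0.061]), 0.84), (array([ 0.597, -0.398,  0.001]), 0.63), (array([ 0.339, -0.064,  0.03 ]), 0.58), (array([ 0.302, -0.084, -0.003]), 0.72), (array([ 0.475, -0.181,  0.029]), 0.5), (array([0.507, 0.157, 0.083]), 0.6)]
scene [(array([ 0.338, -0.065,  0.028]), 0.94), (array([ 0.507, -0.182,  0.055]), 0.8), (array([ 0.304, -0.08 , -0.003]), 0.87), (array([ 0.47 , -0.18 ,  0.032]), 0.72), (array([0.506, 0.153, 0.087]), 0.38), (array([0.504, 0.153, 0.086]), 0.83)]
```

Request:
arm_command([
  [20, -45, 0, 0, 0, 0, 0],
  [20, -49, 0, 0, 0, 0, 0],
  [20, 0, 40, -5, 0, 0, 0],
  [20, 0, 50, -6, 0, 0, 0],
  [20, 0, 50, -6, 0, 0, 0],
])

```text
clock: 7.1
position: [0.506, -0.0433, 0.3177]
ee_rot: [0.086, 1.569, -0.087]
force: [0.9, 0.2, -2.2]
width: 0.436
```

Request:
arm_command([
  [20, 0, 50, -6, 0, 0, 0],
  [20, 0, 50, -6, 0, 0, 0],
  [20, 0, 50, -6, 0, 0, 0],
  [20, 0, 40, -5, -5, 0, 0],
  [20, 0, 0, 0, -9, 0, 0],
])

```text
clock: 7.72
position: [0.5033, 0.1512, 0.3179]
ee_rot: [-0.112, 1.567, 0.116]
force: [-0.1, -1.5, -3.6]
width: 0.433
```

Request:
arm_command([
  [20, 0, 0, 0, -9, 0, 0],
  [20, 0, 0, 0, -7, 0, 0],
  [20, 0, 0, 0, 0, 0, 0],
  [20, 0, 0, 0, 0, 0, 0],
])

```text
clock: 8.22
position: [0.5041, 0.1468, 0.3176]
ee_rot: [-0.323, 1.547, 0.323]
force: [0.2, 0.0, -4.0]
width: 0.436
```

```bash
python3 - <<'E'
from h import *
goal(24,[.506,.154,.12])
for c in("top","scene"):
    d=get_image(c); print(c,[(t,np.round(r["point"],3),round(r["p"],2)) for t in("hub","pin_hole","shaft_tip","station") for r in pinpoint(c,t)])
    f=d["frame"][:,:,::-1]; u,v=proj(d,[.506,.154,.09]).astype(int)
    cv2.imwrite(f"pics/a_{c}.png",cv2.resize(f[v-50:v+50,u-50:u+50],(400,400),interpolation=cv2.INTER_CUBIC))
cv2.imwrite("pics/a.png",np.hstack([cv2.imread("pics/a_top.png"),cv2.imread("pics/a_scene.png")]))
E
```

```text
clock 8.22 pos [0.5041 0.1468 0.3176] jawyaw 23.6 tilt [-0. -0. -1.] F [ 0.2  0.  -4. ] T [-0.02 -0.17  0.04] w 40.0 j [ 0.09  0.45 -0.63  1.88  0.33  0.92 -0.29]
shift mm (tool) [38.6  5.9  4.6] turn deg [-0.4 -0.  -0. ]
tool axes y [-0.4    0.917  0.   ] z [ 0.917  0.4   -0.   ]
top [('hub', array([ 0.337, -0.067,  0.033]), 0.68), ('hub', array([0.507, 0.146, 0.156]), 0.67), ('pin_hole', array([ 0.299, -0.08 , -0.002]), 0.73), ('station', array([ 0.509,  0.154, -0.003]), 0.65), ('station', array([0.509, 0.146, 0.153]), 0.54), ('station', array([0.694, 0.256, 0.002]), 0.49)]
scene [('hub', array([0.503, 0.146, 0.153]), 0.78), ('hub', array([ 0.337, -0.067,  0.036]), 0.7), ('pin_hole', array([0.471, 0.132, 0.125]), 0.7), ('pin_hole', array([ 0.304, -0.083, -0.   ]), 0.67), ('shaft_tip', array([0.507, 0.152, 0.087]), 0.9), ('shaft_tip', array([0.693, 0.257, 0.   ]), 0.31), ('station', array([ 0.504,  0.154, -0.005]), 0.74)]
```

View pics/a.png

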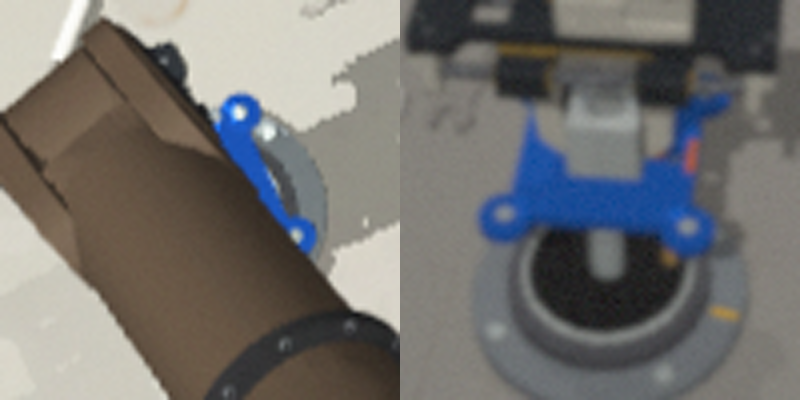

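The crop shows the hub held level above the station. In the scene half, the shaft is at (607,255) and the pin at (669,258), so the hub is slightly towards the robot's right of the axis. I'll shift it onto the axis and lower in small steps while watching the forces.

Request:
arm_command([
  [20, 0, 5.5, 4.5, 0, 0, 0],
  [20, 33, 0, 0, 0, 0, 0],
  [20, 8, 0, 0, 0, 0, 0],
  [20, 0, 0, 0, 0, 0, 0],
])

```text
clock: 9.22
position: [0.506, 0.1539, 0.2766]
ee_rot: [-0.325, 1.547, 0.325]
force: [-0.2, -0.7, -3.5]
width: 0.432
```

```bash
python3 - <<'E'
from h import *
goal(24,[.506,.1535,.10])
d=get_image("scene"); print([(t,np.round(r["point"],3),round(r["p"],2)) for t in("hub","shaft_tip","station","seat") for r in pinpoint("scene",t)])
f=d["frame"][:,:,::-1]; u,v=proj(d,[.506,.154,.07]).astype(int)
cv2.imwrite(f"pics/b.png",cv2.resize(f[v-40:v+40,u-50:u+50],(700,560),interpolation=cv2.INTER_CUBIC))
E
```

```text
clock 9.22 pos [0.506  0.1539 0.2766] jawyaw 23.8 tilt [-0.001 -0.    -1.   ] F [-0.2 -0.7 -3.5] T [-0.01 -0.09  0.02] w 39.6 j [ 0.05  0.5  -0.61  1.92  0.38  0.84 -0.34]
shift mm (tool) [17.6 -0.4 -0.1] turn deg [-0.2 -0.1 -0. ]
tool axes y [-0.403  0.915  0.   ] z [ 0.915  0.403 -0.001]
[('hub', array([ 0.337, -0.064,  0.029]), 0.7), ('station', array([ 0.507,  0.156, -0.003]), 0.77), ('seat', array([ 0.432, -0.42 , -0.004]), 0.68), ('seat', array([0.507, 0.153, 0.031]), 0.62)]
```

View pics/b.png

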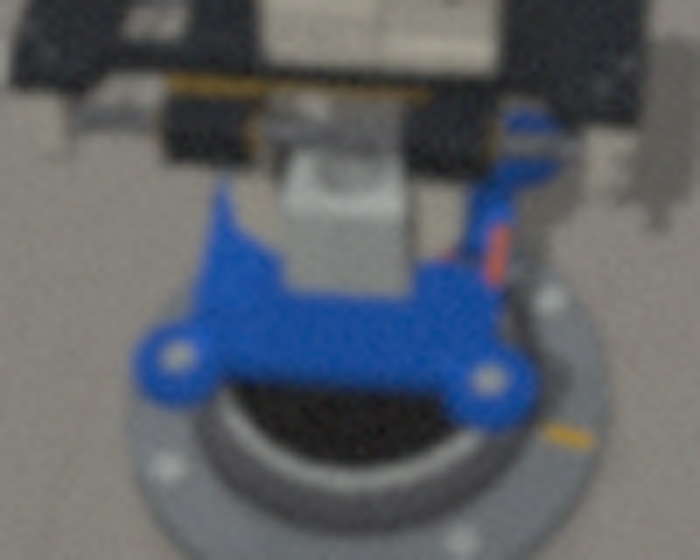

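The hub at (345,240) sits over the ring centre at about x = 350, and the plate is level just above the shaft tip. Lowering on.

Request:
arm_command([
  [20, 6, 0, 0, 0, 0, 0],
  [20, 0, 0, 0, 0, 0, 0],
])

```text
clock: 9.72
position: [0.5059, 0.1535, 0.2703]
ee_rot: [-0.325, 1.547, 0.325]
force: [-0.1, 0.6, -3.3]
width: 0.43
```

Request:
arm_command([
  [20, 3, 0, 0, 0, 0, 0],
  [20, 3, 0, 0, 0, 0, 0],
  [20, 0, 0, 0, 0, 0, 0],
])

```text
clock: 10.1
position: [0.5059, 0.1537, 0.2644]
ee_rot: [-0.325, 1.547, 0.325]
force: [-0.3, -0.0, -3.7]
width: 0.43
```

```bash
python3 -c "
from h import *
goal(24,[.506,.1535,.10])"
```

```text
clock 10.1 pos [0.5059 0.1537 0.2644] jawyaw 23.7 tilt [-0. -0. -1.] F [-0.3 -0.  -3.7] T [-0.   -0.1  -0.01] w 39.5 j [ 0.04  0.52 -0.6   1.93  0.39  0.81 -0.36]
shift mm (tool) [ 5.4 -0.2 -0. ] turn deg [-0.3 -0.  -0. ]
tool axes y [-0.403  0.915  0.   ] z [ 0.915  0.403 -0.001]
```

Request:
arm_command([
  [20, 5, 0, 0, 0, 0, 0],
  [20, 5, 0, 0, 0, 0, 0],
  [20, 0, 0, 0, 0, 0, 0],
])

```text
clock: 10.48
position: [0.5058, 0.1536, 0.2542]
ee_rot: [-0.325, 1.547, 0.325]
force: [-0.1, 0.2, -3.5]
width: 0.435
```

Request:
arm_command([
  [20, 5, 0, 0, 0, 0, 0],
  [20, 5, 0, 0, 0, 0, 0],
  [20, 3, 0, 0, 0, 0, 0],
  [20, 0, 0, 0, 0, 0, 0],
])

```text
clock: 10.98
position: [0.5059, 0.1537, 0.2414]
ee_rot: [-0.325, 1.547, 0.325]
force: [-0.1, -0.4, -3.6]
width: 0.438
```

Request:
arm_command([
  [20, 2, 0, 0, 0, 0, 0],
  [20, 2, 0, 0, 0, 0, 0],
  [20, 2, 0, 0, 0, 0, 0],
  [20, 0, 0, 0, 0, 0, 0],
])

```text
clock: 11.48
position: [0.5061, 0.1537, 0.2357]
ee_rot: [-0.325, 1.546, 0.325]
force: [0.3, -0.9, -1.7]
width: 0.434
```

```bash
python3 -c "
from h import *
goal(24,[.506,.1535,.10])"
```

```text
clock 11.47 pos [0.5061 0.1537 0.2357] jawyaw 23.7 tilt [ 0. -0. -1.] F [ 0.3 -0.9 -1.7] T [-0.16  0.    0.02] w 39.9 j [ 0.02  0.56 -0.57  1.95  0.43  0.75 -0.39]
shift mm (tool) [-23.3  -0.2  -0.1] turn deg [-0.3  0.   0. ]
tool axes y [-0.403  0.915 -0.   ] z [0.915 0.403 0.   ]
```

The wheel has met the pin: the upward force changed by about 2 N at the expected height. I'll press about 3 mm into the spring, then turn.

Request:
arm_command([
  [20, 1.5, 0, 0, 0, 0, 0],
  [20, 1.5, 0, 0, 0, 0, 0],
  [20, 0, 0, 0, 0, 0, 0],
])

```text
clock: 11.85
position: [0.5061, 0.1537, 0.2327]
ee_rot: [-0.325, 1.546, 0.325]
force: [-0.5, -0.7, 1.2]
width: 0.434
```

Request:
arm_command([
  [20, 0, 0, 0, -1.5, 0, 0],
  [20, 0, 0, 0, -1.5, 0, 0],
  [20, 0, 0, 0, -1.5, 0, 0],
  [20, 0, 0, 0, 0, 0, 0],
])

```text
clock: 12.35
position: [0.5061, 0.1539, 0.2328]
ee_rot: [-0.386, 1.536, 0.387]
force: [-1.6, 3.3, 1.5]
width: 0.437
```

```bash
python3 -c "
from h import *
goal(24,[.506,.1535,.10])"
```

```text
clock 12.35 pos [0.5061 0.1539 0.2328] jawyaw 28.3 tilt [ 0.     0.001 -1.   ] F [-1.6  3.3  1.5] T [ 0.58  0.41 -0.17] w 40.1 j [ 0.03  0.57 -0.59  1.95  0.45  0.75 -0.33]
shift mm (tool) [-26.2  -0.3  -0.2] turn deg [ 4.3  0.  -0. ]
tool axes y [-0.474  0.881  0.   ] z [0.881 0.474 0.   ]
```

Request:
arm_command([
  [20, 0, 0, 0, -1.5, 0, 0],
  [20, 0, 0, 0, -1.5, 0, 0],
  [20, 0, 0, 0, 0, 0, 0],
])

```text
clock: 12.72
position: [0.5062, 0.1536, 0.2327]
ee_rot: [-0.428, 1.528, 0.427]
force: [-1.1, 2.7, 0.8]
width: 0.431
```

```bash
python3 -c "
from h import *
goal(24,[.506,.1535,.10])"
```

```text
clock 12.72 pos [0.5062 0.1536 0.2327] jawyaw 31.3 tilt [ 0. -0. -1.] F [-1.1  2.7  0.8] T [ 0.4   0.27 -0.09] w 39.6 j [ 0.04  0.57 -0.6   1.95  0.46  0.76 -0.28]
shift mm (tool) [-26.3   0.   -0.2] turn deg [7.3 0.  0. ]
tool axes y [-0.519  0.855 -0.   ] z [0.855 0.519 0.   ]
```

Request:
arm_command([
  [20, 0, 0, 0, -1.5, 0, 0],
  [20, 0, 0, 0, 0, 0, 0],
])

```text
clock: 12.98
position: [0.5061, 0.153, 0.2324]
ee_rot: [-0.448, 1.525, 0.447]
force: [-0.3, -0.4, -3.2]
width: 0.435
```

```bash
python3 -c "
from h import *
goal(24,[.506,.1535,.10])"
```

```text
clock 12.97 pos [0.5061 0.153  0.2324] jawyaw 32.7 tilt [-0.    -0.001 -1.   ] F [-0.3 -0.4 -3.2] T [-0.02 -0.17 -0.03] w 40.0 j [ 0.05  0.57 -0.61  1.95  0.47  0.76 -0.26]
shift mm (tool) [-26.6   0.5   0.2] turn deg [ 8.7 -0.   0. ]
tool axes y [-0.541  0.841 -0.001] z [ 0.841  0.541 -0.001]
```

At jaw yaw 32.7° the force returned to the bare weight (-3.2 N) and the moment to zero, so the pin has snapped into the hole. I'll turn about 1° further to centre the hole, then let the wheel down.

Request:
arm_command([
  [20, 0, 0, 0, -1, 0, 0],
  [20, 1.5, 0, 0, 0, 0, 0],
  [20, 1.5, 0, 0, 0, 0, 0],
  [20, 0, 0, 0, 0, 0, 0],
])

```text
clock: 13.48
position: [0.506, 0.1536, 0.2295]
ee_rot: [-0.461, 1.521, 0.461]
force: [-0.0, 0.1, -3.9]
width: 0.435
```

Request:
arm_command([
  [20, 1.5, 0, 0, 0, 0, 0],
  [20, 1, 0, 0, 0, 0, 0],
  [20, 0, 0, 0, 0, 0, 0],
])

```text
clock: 13.85
position: [0.506, 0.1537, 0.2271]
ee_rot: [-0.461, 1.521, 0.461]
force: [-0.1, -0.4, -3.0]
width: 0.437
```

```bash
python3 -c "
from h import *
goal(34,[.506,.1535,.067])"
```

```text
clock 13.85 pos [0.506  0.1537 0.2271] jawyaw 33.7 tilt [-0. -0. -1.] F [-0.1 -0.4 -3. ] T [ 0.02 -0.14  0.  ] w 40.1 j [ 0.04  0.58 -0.61  1.95  0.48  0.75 -0.25]
shift mm (tool) [ 1.1 -0.2 -0.1] turn deg [-0.3 -0.   0. ]
tool axes y [-0.555  0.832 -0.   ] z [ 0.832  0.555 -0.   ]
```

Request:
arm_command([
  [20, 0.5, 0, 0, 0, 0, 0],
  [20, 0.5, 0, 0, 0, 0, 0],
  [20, 0, 0, 0, 0, 0, 0],
])

```text
clock: 14.22
position: [0.506, 0.1537, 0.2262]
ee_rot: [-0.461, 1.521, 0.461]
force: [0.1, 0.6, -2.7]
width: 0.432
```

Request:
arm_command([
  [20, 0.5, 0, 0, 0, 0, 0],
  [20, 0, 0, 0, 0, 0, 0],
])

```text
clock: 14.48
position: [0.5061, 0.1537, 0.2258]
ee_rot: [-0.461, 1.521, 0.461]
force: [-0.5, -0.3, -2.6]
width: 0.435
```

Request:
arm_command([
  [20, 0.5, 0, 0, 0, 0, 0],
  [20, 0, 0, 0, 0, 0, 0],
])

```text
clock: 14.72
position: [0.506, 0.1538, 0.2257]
ee_rot: [-0.461, 1.521, 0.461]
force: [-2.5, -1.1, 5.4]
width: 0.434
```

Request:
arm_command([
  [20, 0.5, 0, 0, 0, 0, 0],
  [20, 0, 0, 0, 0, 0, 0],
])

```text
clock: 14.98
position: [0.5059, 0.1538, 0.2257]
ee_rot: [-0.462, 1.521, 0.461]
force: [-4.3, -2.3, 11.5]
width: 0.433
```

A hard stop at TCP z 0.2257 puts the underside at about 32 mm, so the wheel is on the seat. I'll relax the push and release.

Request:
arm_command([
  [20, -1, 0, 0, 0, 0, 0],
  [70, 0, 0, 0, 0, 0, 0],
  [70, 0, 0, 0, 0, 0, 0],
  [70, 0, 0, 0, 0, 0, 0],
  [70, 0, 0, 0, 0, 0, 0],
])

```text
clock: 15.6
position: [0.5061, 0.1537, 0.2257]
ee_rot: [-0.461, 1.521, 0.461]
force: [0.7, 0.0, 0.4]
width: 0.758
```

Request:
arm_command([
  [70, -10, 0, 0, 0, 0, 0],
  [70, -30, 0, 0, 0, 0, 0],
  [70, -50, 0, 0, 0, 0, 0],
  [70, -50, 0, 0, 0, 0, 0],
  [70, 0, 0, 0, 0, 0, 0],
])

```text
clock: 16.23
position: [0.5068, 0.1547, 0.3701]
ee_rot: [-0.461, 1.514, 0.461]
force: [0.4, 0.0, -0.6]
width: 0.765
```

Request:
arm_command([
  [70, 0, -50, 0, 0, 0, 0],
  [70, 0, -50, 0, 0, 0, 0],
  [70, 0, -50, 0, 0, 0, 0],
  [70, 0, -50, 0, 0, 0, 0],
  [70, 0, 0, 0, 0, 0, 0],
])

```text
clock: 16.85
position: [0.6184, -0.0176, 0.3642]
ee_rot: [-0.457, 1.524, 0.455]
force: [-0.7, 0.9, -0.9]
width: 0.767
```

```bash
python3 - <<'E'
from h import *
goal(34,[.506,.1535,.067])
for c in("top","scene"):
    d=get_image(c); print(c,[(t,np.round(r["point"],3),round(r["p"],2)) for t in("hub","pin_hole","station","beaker","tape_roll","marker","spanner","screwdriver") for r in pinpoint(c,t)[:2]])
    u,v=proj(d,[.506,.154,.06]).astype(int); z=d["range_z"]; vv,uu=np.mgrid[v-35:v+35,u-35:u+35]; zz=z[v-35:v+35,u-35:u+35]
    P=(rot(d)@np.linalg.inv(d["K"])@np.stack([uu.ravel(),vv.ravel(),np.ones(uu.size)]))*zz.ravel()+np.array(d["origin"])[:,None]
    f=d["frame"]; b=(f[v-35:v+35,u-35:u+35,2].astype(int)-f[v-35:v+35,u-35:u+35,0]>90).ravel()
    A=np.c_[P[0,b],P[1,b],np.ones(b.sum())]; ok=(P[2,b]>.03)&(P[2,b]<.05); k=np.linalg.lstsq(A[ok],P[2,b][ok],rcond=None)[0]
    print("plate top z median",np.median(P[2,b]),"slope",k[:2],ok.sum())
    cv2.imwrite(f"pics/c_{c}.png",cv2.resize(f[v-35:v+35,u-35:u+35,::-1],(400,400),interpolation=cv2.INTER_CUBIC))
cv2.imwrite("pics/c.png",np.hstack([cv2.imread("pics/c_top.png"),cv2.imread("pics/c_scene.png")]))
E
```

```text
clock 16.85 pos [ 0.6184 -0.0176  0.3642] jawyaw 33.3 tilt [-0.001 -0.002 -1.   ] F [-0.7  0.9 -0.9] T [ 0.01 -0.11 -0.02] w 70.4 j [ 0.37  0.54 -0.64  1.6   0.35  1.12  0.22]
shift mm (tool) [138.1 204.8   0.4] turn deg [-0.7 -0.1  0. ]
tool axes y [-0.55   0.835 -0.001] z [ 0.835  0.55  -0.002]
top [('hub', array([0.51 , 0.155, 0.057]), 0.82), ('hub', array([ 0.336, -0.07 ,  0.031]), 0.56), ('pin_hole', array([0.475, 0.134, 0.029]), 0.91), ('pin_hole', array([ 0.299, -0.08 , -0.002]), 0.67), ('station', array([ 0.509,  0.157, -0.003]), 0.59), ('beaker', array([ 0.699, -0.208, -0.004]), 0.85), ('tape_roll', array([ 0.6  , -0.398, -0.003]), 0.7), ('marker', array([0.696, 0.253, 0.   ]), 0.63), ('screwdriver', array([ 0.428, -0.422,  0.001]), 0.54)]
plate top z median 0.03964491237213652 slope [ 0.00069268 -0.00522181] 952
scene [('hub', array([0.507, 0.152, 0.057]), 0.71), ('hub', array([ 0.337, -0.064,  0.033]), 0.65), ('pin_hole', array([0.474, 0.132, 0.032]), 0.78), ('pin_hole', array([ 0.305, -0.082, -0.001]), 0.76), ('station', array([ 0.508,  0.158, -0.003]), 0.84), ('station', array([ 0.6  , -0.398, -0.   ]), 0.22), ('beaker', array([ 0.707, -0.208,  0.003]), 0.65), ('tape_roll', array([ 0.603, -0.403, -0.004]), 0.89), ('marker', array([ 0.698,  0.254, -0.001]), 0.7), ('spanner', array([ 0.69 , -0.001, -0.   ]), 0.79), ('screwdriver', array([ 0.434, -0.419, -0.005]), 0.6)]
plate top z median 0.03991795320769531 slope [ 0.00020621 -0.0022642 ] 932
```

View pics/c.png

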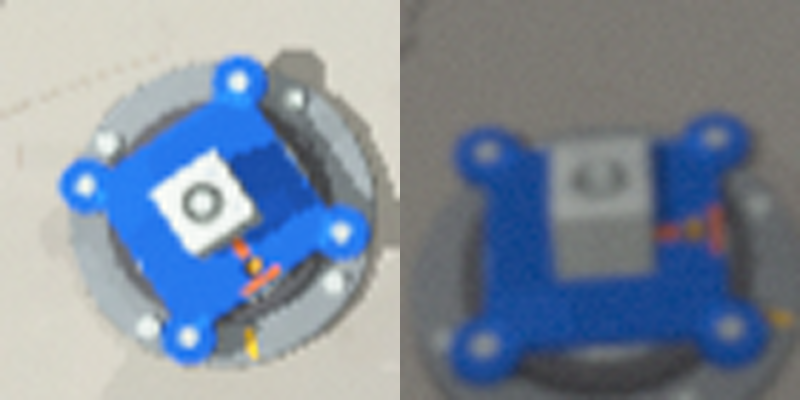

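The picture shows the wheel flat on the station. The brass pin is visible in its hole between the orange marks (left (254,266), right (693,231)), and the shaft is in the bore (203,203). The plate top measures 40 mm, as expected (32 + 8), and level. The robot is clear.

```bash
python3 -c "
from cell import arm
print(arm.sign_off())"
```

```text
the job is handed in; nothing more can be done
None
```

The blue starwheel is fitted on the station, flat and fully home, with the brass pin in its hole. I released it, moved the arm clear and handed the job in at about 17 s on the robot clock. The hand-in reports no verdict.

**What I did:**
- I gripped the blue wheel by its hub and threaded it onto the shaft with almost no sideways force.
- It met the pin at the expected height. I pressed about 3 mm into the spring (about 5 N) and turned from 24° to 33°, where the pin snapped up and the push vanished.
- I turned 1° further and lowered it to a firm stop on the seat. The highest upward reading was about 11.5 N; allowing for the wheel's weight, the push was roughly 15 N, well under 40 N.

**Last checks:**
- **Seating:** the plate top measured 39.6 mm from the top camera and 39.9 mm from the scene camera, against 40 mm expected. Its slope was 0.005 rad or less.
- **Pin:** brass is visible between the orange marks in both views.
- **Bystanders:** those found stayed where they were, within network error. The top camera did not report the spanner in the last look, but the scene camera found it unmoved.
- **Disagreement:** the cameras put the hub 2 to 6 mm from the station's origin, more than the 3 mm limit. With the bore on the shaft, I take that as detector error.

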